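# Seal three storage boxes by their lid buttons, tallest first

## Task

Seal the three clear storage boxes that stand on the worktop: with the fingertips, lightly press the round button in the middle of each lid all the way down, first on the tallest box, then on the middle-height one, then on the lowest. Do not grasp, lift, tip or shove the boxes, and leave everything else where it stands.

Things in the scene. Friction and masses are not known exactly. Their poses are not given: they have to be found in the camera images.
- tall_box: the tallest of the three clear square plastic storage boxes with white lids: 84 x 84 mm, lid's top face 180 mm above its foot, loose, 0.25 to 0.55 kg; origin at the centre of its underside, z up. The lid is shut on it; a round button sits in the middle of the lid
- tall_box_button (a joint): travel of the button in the tallest box's lid, in m: 0 = up (as found, box not sealed), 0.010 = fully down (sealed). It moves straight down against about 3 N of friction and stays where it is left; there is no spring
- tall_box_button_top (a point): centre of the top face of that button (46 mm across); it moves with the button: 14 mm above the lid's top face when up (194 mm above the box's foot), 4 mm when fully down
- middle_box: the middle-height of the three clear square plastic storage boxes with white lids: 92 x 92 mm, lid's top face 125 mm above its foot, loose, 0.25 to 0.55 kg; origin at the centre of its underside, z up. The lid is shut on it; a round button sits in the middle of the lid
- middle_box_button (a joint): travel of the button in the middle-height box's lid, in m: 0 = up (as found, box not sealed), 0.010 = fully down (sealed). It moves straight down against about 3 N of friction and stays where it is left; there is no spring
- middle_box_button_top (a point): centre of the top face of that button (46 mm across); it moves with the button: 14 mm above the lid's top face when up (139 mm above the box's foot), 4 mm when fully down
- low_box: the lowest of the three clear square plastic storage boxes with white lids: 100 x 100 mm, lid's top face 75 mm above its foot, loose, 0.25 to 0.55 kg; origin at the centre of its underside, z up. The lid is shut on it; a round button sits in the middle of the lid
- low_box_button (a joint): travel of the button in the lowest box's lid, in m: 0 = up (as found, box not sealed), 0.010 = fully down (sealed). It moves straight down against about 3 N of friction and stays where it is left; there is no spring
- low_box_button_top (a point): centre of the top face of that button (46 mm across); it moves with the button: 14 mm above the lid's top face when up (89 mm above the box's foot), 4 mm when fully down
- salt_shaker: bystander: glass salt shaker with a grey cap, 44 mm across, 90 mm high, loose; origin at the centre of its underside
- green_tin: bystander: small round spice tin with a white cap, 32 mm across, 49 mm high, loose; origin at the centre of its underside
- mug: bystander: mug, 78 mm across, 108 mm with its handle, 101 mm high, loose; origin at the centre of its underside
- timer: bystander: round wind-up kitchen timer, 67 mm across, 50 mm high, loose; origin at the centre of its underside

How it is judged:
By the outcome, as a careful person would: the job done as asked, in the order asked, and still so for the second after the job is handed in, with the robot touching nothing.
It also fails if it takes over 45 s, if anything falls off the work surface, if the arm or the gripper's body presses on something with over 40 N, if the wrist force passes 120 N, or if a joint passes its speed limit or range.

## Robot

A 6-joint arm with a two-finger parallel gripper is mounted at the origin on a cart in front of the work surface, level with it; the furniture and walls round the work are solid. World frame = base frame: x ahead of the robot, y to its left, z up, the work surface at z = 0. Lengths are in m, angles in rad, forces in N, time in s.
With the tool pointing down it reaches from about 0.325 to 0.75 m from the base axis. Payload 7.6 kg.
Tool frame: the origin (TCP) lies at the very end of the fingers, on their centre line; the grasp point (between the pads) lies 19 mm behind it (env.pinch_z is the distance from the TCP to the grasp point, in m); z points along the fingers, y is the direction in which the jaws open and shut (so a half turn about z gives the same grasp; the last joint's range is limited). The gripper opens to 85 mm and grips with 20 to 120 N. Pads are 22 mm wide; open, the fingers measure 114 mm over their backs; the gripper's body (76 mm by 85 mm) begins 54 mm behind the grasp point. The pads swing forward as they close: fully open they stand 13 mm farther back than shut.
Start: joints at [-1.36, 0.052, 1.401, -0, 1.689, -0.07], TCP at [0.146, -0.504, 0.231] pointing down, gripper open.
Joint ranges: [-2.9, 2.9], [-0.91, 2.17], [0.12, 2.37], [-1.06, 4.2], [0.26, 2.73], [-2.93, 2.93]. Speed limits (rad/s): [2.57, 2.57, 3.01, 3.14, 3.14, 3.14].

## Interface

Orientations are given as a unit quaternion [x, y, z, w].
In Python, from workcell import env gives the robot as it stands.
- The arm moves only by the tool servo_tool, never from a script. Its argument "commands" is a list of rows, each a list of 5 numbers: the closure, from 0 (fully open) to 1 (shut), then the shift along the tool's x, y, z in units of 40 mm (1.0 is 40 mm), then the turn about the tool's z in units of 6 degrees (1.0 is 6 degrees). In form: [[jaw, dx, dy, dz, yaw], ...]. A call has exactly 8 rows; each row shifts and turns the commanded pose from where the row before left it, along the tool's axes as they then stand; what a row does not reach is not made up. A row lasts 1/12 s, in which the tool goes at most 41.7 mm and 7.16 degrees, less where a joint would pass 70% of its speed; a pose out of reach is approached as far as the arm can. A call is refused whole if a number of a shift passes 1 or a number of a turn 1, either way. A call with a gripper value outside its range is refused whole. The fingers move at their own pace and stop on an object; "squeeze" is the grip in N (left out, the last holds). Time passes only in rows, so rows that do not move let the fingers close, or fill a call up. It gives the time, the measured TCP pose, the force and the opening at its end, in the units of the state.
- env.state(): the state, without advancing time (a new reading comes with each control period).
- env.get_image(name): name is "scene" or "side" or "wrist"; returns the picture (420x560x3 uint8, red, green, blue); there is no depth.
- env.camera_info(name): a dict with "mtx" (3x3 intrinsics, pixels), "T" (4x4, takes a point from camera to world coordinates). Camera axes: x right, y down, z forward; pixel columns grow to the right and rows downward; lengths in m; the calibration is good to about 2 mm. A picture is of the moment at which its call begins: read the wrist's pose just before it. camera_info takes no time and is no camera call; for the wrist camera it gives the pose at the moment of the call.
- env.hand_in(): hands the job in, once; it reports no verdict.
The state is a dict: "time_s": time; "joints": joint angles; "joint_vel": joint speeds; "joint_torque": joint torques, N m; "tool_pos": TCP position; "tool_rot": TCP orientation; "force": force on the tool from outside, world axes, zero at the start; "ft_torque": the same for the moment, N m; "width": opening from 0.0 (shut) to 1.0 (fully open).
Only numpy, scipy, OpenCV 4.12 (cv2) and the standard library are available. Lean on these libraries where they do the work, as an engineer would, in place of code of your own. Each camera call takes 0.05 s, during which the arm holds its last target.

## Working session

There is one attempt and no reset: what is moved stays moved. The work goes in short steps, Python scripts to look and compute and a tool call to move; the robot and the scene stay as the last step left them, time stands still between calls to the robot, and variables do not carry over. Pictures are saved under pics/ and viewed, and the job is handed in when it is done.

Besides the shell and the picture viewer there is one more tool, called after "Emit:" as name(argument=value, ...), one argument or row to a line, values as JSON. servo_tool: Moves the arm, as the interface text tells. Its arguments: {"type":"object","properties":{"commands":{"type":"array","items":{"type":"array","items":{"type":"number"}}},"squeeze":{"type":"number"}},"required":["commands"]}

```bash
mkdir -p pics; cat > h.py <<'E'
import numpy as np,cv2
from workcell import env
def save(name,fn):
    ci=env.camera_info(name); im=env.get_image(name)
    cv2.imwrite('pics/'+fn,cv2.cvtColor(im,cv2.COLOR_RGB2BGR)); np.savez('pics/'+fn[:-4]+'.npz',im=im,K=ci['mtx'],T=ci['T'])
    return im
def plane(fn,uv,z):
    d=np.load('pics/'+fn+'.npz');K,T=d['K'],d['T']
    r=T[:3,:3]@np.linalg.solve(K,[uv[0],uv[1],1.]);o=T[:3,3]
    return o+r*(z-o[2])/r[2]
def proj(fn,p):
    d=np.load('pics/'+fn+'.npz');K,T=d['K'],d['T']
    q=K@(T[:3,:3].T@(np.array(p)-T[:3,3]));return q[:2]/q[2]
E
python3 - <<'E'
from h import *
for n in("scene","side","wrist"): save(n,n+'0.png'); 
for n in("scene","side"): print(n,np.load(f'pics/{n}0.npz')['T'][:3,3])
s=env.state();print(s)
E
```

```text
scene [ 0.07132558 -0.37697154  0.79687773]
side [ 0.18889165 -0.67811462  0.86902542]
{'time_s': 0.15, 'joints': array([-1.36031646e+00,  5.26747921e-02,  1.40147464e+00,  3.37420704e-06,
        1.68859609e+00, -7.02917181e-02]), 'joint_vel': array([-0.00014719, -0.00338765, -0.00219537, -0.00066667,  0.0004795 ,
        0.00165457]), 'joint_torque': array([ 1.01770558e-03, -3.81950390e+01, -3.60423374e+01, -5.99689361e-05,
        4.59311530e-03, -8.70303126e-06]), 'tool_pos': array([ 0.14545682, -0.5042175 ,  0.23068346]), 'tool_rot': array([ 9.90161896e-01,  1.39925295e-01, -3.87001361e-05, -5.75136104e-04]), 'force': array([-0.13701351,  0.05760007, -0.38796197]), 'ft_torque': array([ 0.01315293, -0.03577421,  0.01200402]), 'width': 0.9994803213166833}
```

View pics/scene0.png

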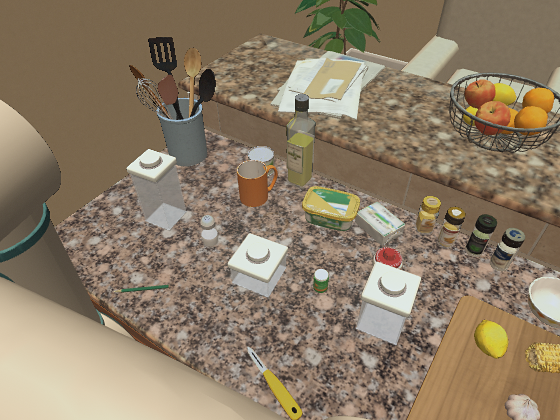

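View pics/side0.png

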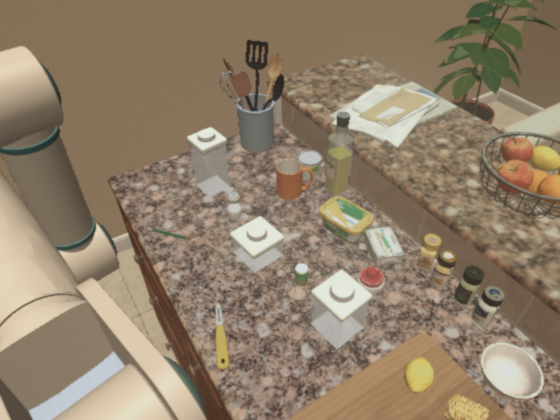

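The scene view shows the tall box's button at about (151,159), the low box's at (258,252) and the middle box's at (392,283). In the side view they are at about (206,135), (257,230) and (342,287). I'll refine these with enlarged crops.

```bash
python3 - <<'E'
from h import *
c={'scene0':[(151,165),(258,258),(392,288)],'side0':[(207,140),(257,236),(342,294)]}
for n,L in c.items():
    im=cv2.imread(f'pics/{n}.png')
    o=[]
    for (u,v) in L:
        t=im[v-32:v+33,u-32:u+33]; o.append(cv2.resize(t,(260,260),interpolation=cv2.INTER_CUBIC))
    cv2.imwrite(f'pics/{n}_crop.png',np.hstack(o))
E
python3 -c "
import cv2,numpy as np
a=cv2.imread('pics/scene0_crop.png');b=cv2.imread('pics/side0_crop.png');cv2.imwrite('pics/c.png',np.vstack([a,b]))"
```

```text
(no output)
```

View pics/c.png

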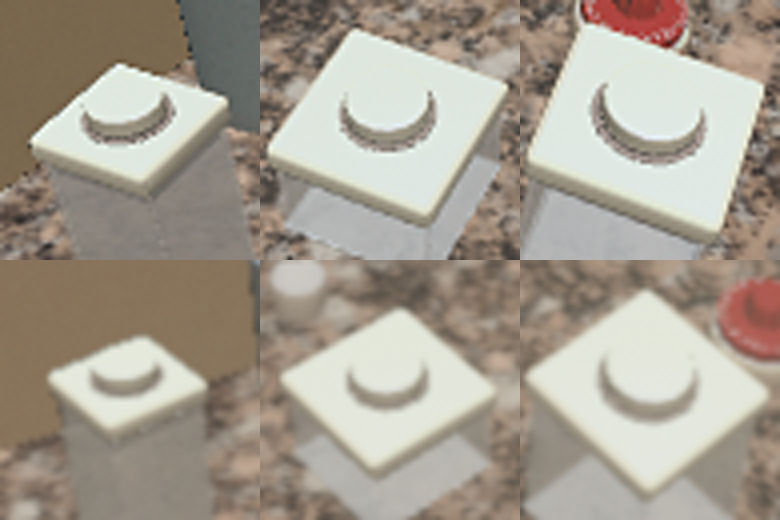

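```bash
cat > m.py <<'E'
from h import *
seeds={'scene0':[(151,165),(392,288),(258,258)],'side0':[(207,140),(342,294),(257,236)]}
H=[.180,.125,.075];N=['tall','mid','low']
if __name__=='__main__':
  for n,L in seeds.items():
    im=np.load(f'pics/{n}.npz')['im']
    m=(cv2.resize(im,None,fx=4,fy=4,interpolation=cv2.INTER_CUBIC).min(2)>203).astype(np.uint8)
    for i,(u,v) in enumerate(L):
        w=np.zeros_like(m);s=4*36;w[4*v-s:4*v+s,4*u-s:4*u+s]=m[4*v-s:4*v+s,4*u-s:4*u+s]
        cs,_=cv2.findContours(w,cv2.RETR_EXTERNAL,cv2.CHAIN_APPROX_NONE)
        c=max(cs,key=cv2.contourArea)
        # rectify contour onto lid plane, fit min rectangle there
        P=np.array([plane(n,((p[0]+.5)/4-.5,(p[1]+.5)/4-.5),H[i])[:2] for p in c[:,0]])
        r=cv2.minAreaRect((P*1000).astype(np.float32))
        print(n,N[i],'c mm',np.round(r[0],1),'size',np.round(r[1],1),'ang',round(r[2],1),'R',round(np.hypot(*r[0])))
E
python3 m.py
```

```text
scene0 tall c mm [554.7 313.3] size [81.6 80.6] ang 7.6 R 637
scene0 mid c mm [ 579.7 -277.8] size [89.4 90.4] ang 7.8 R 643
scene0 low c mm [534.7   1. ] size [96.8 96.4] ang 7.8 R 535
side0 tall c mm [555.  312.7] size [78.1 79.5] ang 7.5 R 637
side0 mid c mm [ 581.  -279.4] size [86.6 87.1] ang 7.8 R 645
side0 low c mm [535.9   0.6] size [94.4 94.7] ang 7.9 R 536
```

```bash
python3 - <<'E'
from h import *
def tri(a,b):
    A=[];B=[]
    for fn,uv in(('scene0',a),('side0',b)):
        d=np.load(f'pics/{fn}.npz');r=d['T'][:3,:3]@np.linalg.solve(d['K'],[*uv,1.]);r/=np.linalg.norm(r)
        M=np.eye(3)-np.outer(r,r);A.append(M);B.append(M@d['T'][:3,3])
    return np.round(np.linalg.lstsq(np.vstack(A),np.hstack(B),rcond=None)[0],3)
print('spat',tri((163,40),(258,42)),tri((165,70),(256,65)))
print('wood',tri((193,55),(275,62)),'blackspoon',tri((206,82),(279,87)),'brown',tri((168,90),(240,84)),'whisk',tri((137,70),(226,76)))
print('crock rim',tri((183,108),(256,103)))
print('bottle',tri((302,98),(344,117)))
print('mug',tri((252,168),(288,168)))
s=env.state()
print(proj('scene0',(.555,.313,.194)),proj('side0',(.555,.313,.194)))
from scipy.spatial.transform import Rotation as R
M=R.from_quat(s['tool_rot']).as_matrix()
for d in [(.40-.1455,-.25+.504,0),(.155,.563,0)]: print(M.T@np.array(d)/.04)
E
```

```text
spat [0.856 0.537 0.308] [0.85  0.547 0.224]
wood [0.854 0.43  0.288] blackspoon [0.838 0.38  0.23 ] brown [0.705 0.38  0.273] whisk [0.707 0.478 0.277]
crock rim [0.776 0.42  0.173]
bottle [0.868 0.1   0.256]
mug [0.731 0.158 0.107]
[149.68462295 157.51579829] [205.47412237 133.21137205]
[ 7.87292480e+00 -4.33830951e+00  5.65192403e-03]
[  7.62340846 -12.45008714   0.0149577 ]
```

Emit:
servo_tool(
  commands=[
    [1,0,0,-0.9,0],
    [1,0.4,-0.2,-0.9,0],
    [1,0.79,-0.43,0,0],
    [1,0.79,-0.43,0,0],
    [1,0.79,-0.43,0,0],
    [1,0.79,-0.43,0,0],
    [1,0.79,-0.43,0,0],
    [1,0.79,-0.43,0,0],
  ],
)

```text
time_s: 0.82
tool_pos: [0.3131, -0.3391, 0.3031]
tool_rot: [0.99, 0.14, -0.0, -0.0]
force: [0.2, -0.9, 0.1]
width: 0.002
```

Emit:
servo_tool(
  commands=[
    [1,0.79,-0.43,0,0],
    [1,0.79,-0.43,0,0],
    [1,0.79,-0.43,0,0],
    [1,0.47,-0.77,0,0],
    [1,0.47,-0.77,0,0],
    [1,0.47,-0.77,0,0],
    [1,0.47,-0.77,0,0],
    [1,0.47,-0.77,0,0],
  ],
)

```text
time_s: 1.48
tool_pos: [0.4367, -0.089, 0.3031]
tool_rot: [0.99, 0.14, -0.0, -0.0]
force: [0.0, 0.7, 0.1]
width: 0.006
```

Emit:
servo_tool(
  commands=[
    [1,0.47,-0.77,0,0],
    [1,0.47,-0.77,0,0],
    [1,0.47,-0.77,0,0],
    [1,0.47,-0.77,0,0],
    [1,0.47,-0.77,0,0],
    [1,0.47,-0.77,0,0],
    [1,0,0,0,0],
    [1,0,0,0,0],
  ],
)

```text
time_s: 2.15
tool_pos: [0.4937, 0.1196, 0.3025]
tool_rot: [0.99, 0.142, -0.001, 0.0]
force: [0.3, -1.1, 0.3]
width: -0.002
```

```bash
cat > to.py <<'E'
import sys
from h import *
from scipy.spatial.transform import Rotation as R
s=env.state();M=R.from_quat(s['tool_rot']).as_matrix()
t=np.array([float(x) for x in sys.argv[1:4]])
print('t',s['time_s'],'pos',np.round(s['tool_pos'],4),'F',np.round(s['force'],1),'w',round(s['width'],3),'q6',round(s['joints'][5],2))
print('units',np.round(M.T@(t-s['tool_pos'])/.04,3), 'z axis',np.round(M[:,2],3))
E
python3 to.py .555 .313 .21
```

```text
t 2.15 pos [0.4937 0.1196 0.3025] F [ 0.3 -1.1  0.3] w -0.002 q6 1.45
units [ 2.829 -4.213  2.307] z axis [-0.002 -0.    -1.   ]
```

Emit:
servo_tool(
  commands=[
    [1,0.47,-0.7,0,0],
    [1,0.47,-0.7,0,0],
    [1,0.47,-0.7,0,0],
    [1,0.47,-0.7,0,0],
    [1,0.47,-0.7,0,0],
    [1,0.47,-0.7,0,0],
    [1,0,0,0.5,0],
    [1,0,0,0.5,0],
  ],
)

```text
time_s: 2.82
tool_pos: [0.5567, 0.3114, 0.2627]
tool_rot: [0.99, 0.14, 0.001, -0.0]
force: [0.8, -0.5, -0.9]
width: -0.002
```

Emit:
servo_tool(
  commands=[
    [1,0,0,0.4,0],
    [1,0,0,0.4,0],
    [1,0,0,0,0],
    [1,0,0,0,0],
    [1,0,0,0,0],
    [1,0,0,0,0],
    [1,0,0,0,0],
    [1,0,0,0,0],
  ],
)

```text
time_s: 3.48
tool_pos: [0.5559, 0.3107, 0.2323]
tool_rot: [0.99, 0.14, 0.001, -0.0]
force: [0.0, 0.1, -0.2]
width: -0.002
```

```bash
python3 to.py .555 .313 .195; python3 - <<'E'
from h import *
a=save('scene','scene1.png');b=save('side','side1.png')
cv2.imwrite('pics/c1.png',cv2.cvtColor(np.hstack([cv2.resize(a[90:220,80:230],None,fx=2.6,fy=2.6),cv2.resize(b[70:200,130:280],None,fx=2.6,fy=2.6)]),cv2.COLOR_RGB2BGR))
E
```

```text
t 3.4833 pos [0.5559 0.3107 0.2323] F [ 0.   0.1 -0.2] w -0.002 q6 1.74
units [-0.008 -0.061  0.933] z axis [ 0.001  0.001 -1.   ]
```

View pics/c1.png

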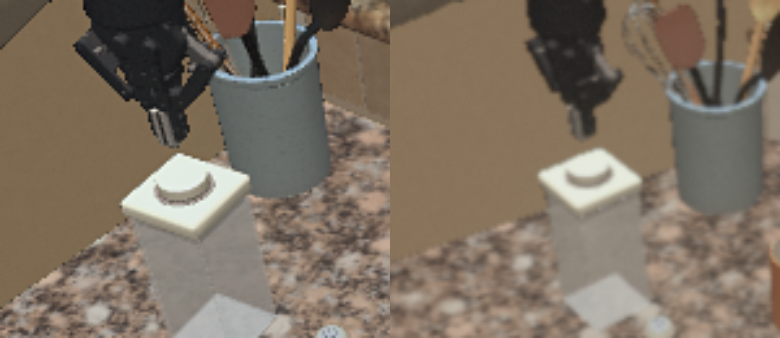

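The closed fingertips are directly above the tall box's button in both views. I'll descend to just above it.

Emit:
servo_tool(
  commands=[
    [1,0,-0.06,0.3,0],
    [1,0,0,0.3,0],
    [1,0,0,0.15,0],
    [1,0,0,0.05,0],
    [1,0,0,0.05,0],
    [1,0,0,0,0],
    [1,0,0,0,0],
    [1,0,0,0,0],
  ],
)

```text
time_s: 4.25
tool_pos: [0.5552, 0.3131, 0.1979]
tool_rot: [0.99, 0.14, 0.0, -0.0]
force: [0.6, -0.4, -0.1]
width: -0.0
```

Emit:
servo_tool(
  commands=[
    [1,0,0,0.04,0],
    [1,0,0,0.04,0],
    [1,0,0,0.04,0],
    [1,0,0,0.04,0],
    [1,0,0,0,0],
    [1,0,0,0,0],
    [1,0,0,0,0],
    [1,0,0,0,0],
  ],
)

```text
time_s: 4.92
tool_pos: [0.5551, 0.3131, 0.191]
tool_rot: [0.99, 0.14, 0.0, -0.0]
force: [1.2, 1.0, 1.4]
width: 0.001
```

Emit:
servo_tool(
  commands=[
    [1,0,0,0.04,0],
    [1,0,0,0.04,0],
    [1,0,0,0.04,0],
    [1,0,0,0.03,0],
    [1,0,0,0,0],
    [1,0,0,0,0],
    [1,0,0,0,0],
    [1,0,0,0,0],
  ],
)

```text
time_s: 5.58
tool_pos: [0.5548, 0.313, 0.1844]
tool_rot: [0.99, 0.14, -0.0, 0.0]
force: [0.7, 0.1, 1.0]
width: 0.004
```

Emit:
servo_tool(
  commands=[
    [1,0,0,0.02,0],
    [1,0,0,0.01,0],
    [1,0,0,0,0],
    [1,0,0,0,0],
    [1,0,0,0,0],
    [1,0,0,0,0],
    [1,0,0,0,0],
    [1,0,0,0,0],
  ],
)

```text
time_s: 6.25
tool_pos: [0.555, 0.3131, 0.1841]
tool_rot: [0.99, 0.14, 0.0, 0.0]
force: [-1.4, -0.9, 4.4]
width: -0.004
```

```bash
python3 to.py .555 .313 .184
```

```text
t 6.25 pos [0.555  0.3131 0.1841] F [-1.4 -0.9  4.4] w -0.004 q6 1.75
units [-0.001  0.001  0.002] z axis [ 0.  0. -1.]
```

Emit:
servo_tool(
  commands=[
    [1,0,0,0.02,0],
    [1,0,0,0.01,0],
    [1,0,0,0,0],
    [1,0,0,0,0],
    [1,0,0,0,0],
    [1,0,0,0,0],
    [1,0,0,0,0],
    [1,0,0,0,0],
  ],
)

```text
time_s: 6.92
tool_pos: [0.5553, 0.3131, 0.1841]
tool_rot: [0.99, 0.14, 0.001, -0.0]
force: [-3.2, -2.1, 9.4]
width: 0.001
```

The button is bottomed out: z is steady at 0.184 and the force rose to 9 N. I'll retract straight up.

Emit:
servo_tool(
  commands=[
    [1,0,0,-0.1,0],
    [1,0,0,-0.3,0],
    [1,0,0,-0.6,0],
    [1,0,0,-0.8,0],
    [1,0,0,-0.3,0],
    [1,0,0,0,0],
    [1,0,0,0,0],
    [1,0,0,0,0],
  ],
)

```text
time_s: 7.58
tool_pos: [0.5547, 0.3129, 0.2644]
tool_rot: [0.99, 0.14, -0.001, 0.001]
force: [0.0, -0.1, -1.1]
width: 0.005
```

```bash
python3 to.py .58 -.2785 .26; python3 - <<'E'
from h import *
a=save('scene','scene2.png');b=save('side','side2.png')
cv2.imwrite('pics/c2.png',cv2.cvtColor(np.hstack([cv2.resize(a[130:220,100:200],None,fx=3.9,fy=3.9),cv2.resize(b[100:190,150:250],None,fx=3.9,fy=3.9)]),cv2.COLOR_RGB2BGR))
E
sed 's/scene0/scene2/;s/side0/side2/' m.py > m2.py; python3 m2.py
```

```text
t 7.5833 pos [0.5547 0.3129 0.2644] F [ 0.  -0.1 -1.1] w 0.005 q6 1.75
units [-3.489 14.381  0.128] z axis [-0.003 -0.001 -1.   ]
scene2 tall c mm [554.5 313.1] size [82.1 81.4] ang 7.6 R 637
scene2 mid c mm [ 579.6 -277.8] size [89.7 90.8] ang 7.8 R 643
scene2 low c mm [534.6   0.9] size [97.3 96.8] ang 7.8 R 535
side2 tall c mm [555.  312.3] size [78.2 79. ] ang 7.5 R 637
side2 mid c mm [ 580.9 -279.4] size [86.9 87.2] ang 7.8 R 645
side2 low c mm [535.8   0.6] size [94.6 94.9] ang 7.9 R 536
```

View pics/c2.png

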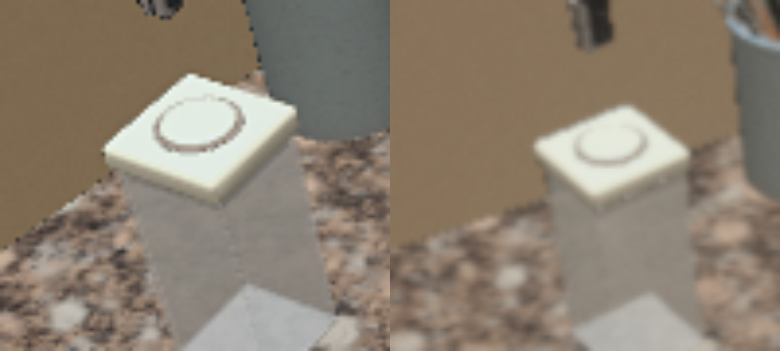

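The tall box's button is flush and the box hasn't moved. Next is the middle-height box.

Emit:
servo_tool(
  commands=[
    [1,-0.1,0.4,0,0],
    [1,-0.194,0.8,0,0],
    [1,-0.194,0.8,0,0],
    [1,-0.194,0.8,0,0],
    [1,-0.194,0.8,0,0],
    [1,-0.194,0.8,0,0],
    [1,-0.194,0.8,0,0],
    [1,-0.194,0.8,0,0],
  ],
)

```text
time_s: 8.35
tool_pos: [0.5649, 0.0647, 0.2652]
tool_rot: [0.99, 0.14, -0.001, -0.0]
force: [0.1, -0.6, 0.9]
width: 0.001
```

Emit:
servo_tool(
  commands=[
    [1,-0.194,0.8,0,0],
    [1,-0.194,0.8,0,0],
    [1,-0.194,0.8,0,0],
    [1,-0.194,0.8,0,0],
    [1,-0.194,0.8,0,0],
    [1,-0.194,0.8,0,0],
    [1,-0.194,0.8,0,0],
    [1,-0.194,0.8,0,0],
  ],
)

```text
time_s: 9.02
tool_pos: [0.5763, -0.1984, 0.2651]
tool_rot: [0.99, 0.14, -0.001, -0.001]
force: [0.3, 0.8, 0.5]
width: -0.001
```

Emit:
servo_tool(
  commands=[
    [1,-0.194,0.8,0,0],
    [1,-0.194,0.8,0,0],
    [1,-0.1,0.38,0,0],
    [1,0,0,0,0],
    [1,0,0,0,0],
    [1,0,0,0,0],
    [1,0,0,0,0],
    [1,0,0,0,0],
  ],
)

```text
time_s: 9.68
tool_pos: [0.5802, -0.2772, 0.2667]
tool_rot: [0.99, 0.141, 0.0, 0.0]
force: [0.6, 0.8, 0.5]
width: 0.003
```

```bash
python3 to.py .58 -.2785 .17
```

```text
t 9.6833 pos [ 0.5802 -0.2772  0.2667] F [0.6 0.8 0.5] w 0.003 q6 0.79
units [-0.014  0.029  2.418] z axis [ 0. -0. -1.]
```

Emit:
servo_tool(
  commands=[
    [1,-0.01,0.03,0.6,0],
    [1,0,0,0.7,0],
    [1,0,0,0.7,0],
    [1,0,0,0.5,0],
    [1,0,0,0.3,0],
    [1,0,0,0.15,0],
    [1,0,0,0,0],
    [1,0,0,0,0],
  ],
)

```text
time_s: 10.35
tool_pos: [0.5805, -0.2797, 0.15]
tool_rot: [0.99, 0.14, 0.001, 0.001]
force: [0.7, 0.1, 0.2]
width: -0.0
```

```bash
python3 to.py .58 -.2785 .129; python3 - <<'E'
from h import *
a=save('scene','scene3.png');b=save('side','side3.png')
cv2.imwrite('pics/c3.png',cv2.cvtColor(np.hstack([cv2.resize(a[220:350,330:460],None,fx=3,fy=3),cv2.resize(b[220:350,280:410],None,fx=3,fy=3)]),cv2.COLOR_RGB2BGR))
E
```

```text
t 10.35 pos [ 0.5805 -0.2797  0.15  ] F [0.7 0.1 0.2] w -0.0 q6 0.78
units [-0.004 -0.033  0.524] z axis [ 0.002 -0.001 -1.   ]
```

View pics/c3.png

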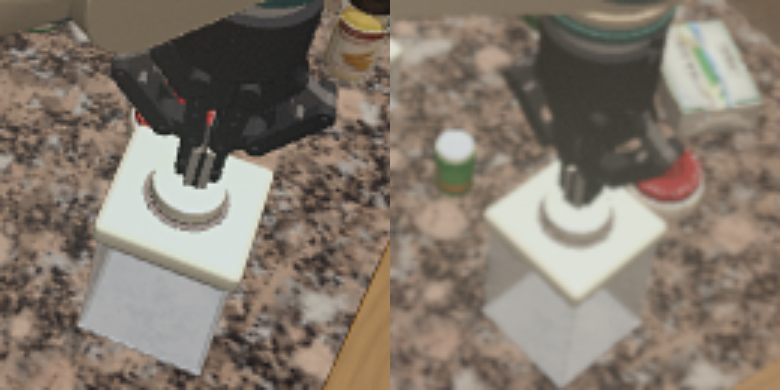

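The fingertips are over the middle box's button, and the timer beside it is well below the gripper. Pressing now.

Emit:
servo_tool(
  commands=[
    [1,0,-0.02,0.1,0],
    [1,0,0,0.1,0],
    [1,0,0,0.04,0],
    [1,0,0,0.04,0],
    [1,0,0,0.04,0],
    [1,0,0,0.04,0],
    [1,0,0,0,0],
    [1,0,0,0,0],
  ],
)

```text
time_s: 11.12
tool_pos: [0.5797, -0.2789, 0.134]
tool_rot: [0.99, 0.14, -0.0, 0.0]
force: [-0.3, 1.2, 1.5]
width: 0.003
```

Emit:
servo_tool(
  commands=[
    [1,0,0,0.04,0],
    [1,0,0,0.04,0],
    [1,0,0,0.02,0],
    [1,0,0,0.02,0],
    [1,0,0,0,0],
    [1,0,0,0,0],
    [1,0,0,0,0],
    [1,0,0,0,0],
  ],
)

```text
time_s: 11.78
tool_pos: [0.5797, -0.2789, 0.1291]
tool_rot: [0.99, 0.14, -0.0, -0.0]
force: [0.9, 0.7, 1.5]
width: -0.0
```

Emit:
servo_tool(
  commands=[
    [1,0,0,0.02,0],
    [1,0,0,0.02,0],
    [1,0,0,0.02,0],
    [1,0,0,0,0],
    [1,0,0,0,0],
    [1,0,0,0,0],
    [1,0,0,0,0],
    [1,0,0,0,0],
  ],
)

```text
time_s: 12.45
tool_pos: [0.5799, -0.279, 0.129]
tool_rot: [0.99, 0.14, 0.001, 0.001]
force: [-4.5, 1.5, 9.7]
width: -0.003
```

Bottomed out at z=0.129 with 9.7 N. Retracting to check.

Emit:
servo_tool(
  commands=[
    [1,0,0,-0.1,0],
    [1,0,0,-0.3,0],
    [1,0,0,-0.6,0],
    [1,0,0,-0.8,0],
    [1,0,0,-0.4,0],
    [1,0,0,0,0],
    [1,0,0,0,0],
    [1,0,0,0,0],
  ],
)

```text
time_s: 13.12
tool_pos: [0.5793, -0.2788, 0.2137]
tool_rot: [0.99, 0.14, -0.001, -0.001]
force: [0.3, 0.1, -1.2]
width: -0.002
```

```bash
python3 to.py .5352 .0008 .215; python3 - <<'E'
from h import *
a=save('scene','scene4.png');b=save('side','side4.png')
cv2.imwrite('pics/c4.png',cv2.cvtColor(np.hstack([cv2.resize(a[220:350,330:460],None,fx=3,fy=3),cv2.resize(b[220:350,280:410],None,fx=3,fy=3)]),cv2.COLOR_RGB2BGR))
E
sed 's/scene0/scene4/;s/side0/side4/' m.py > m2.py; python3 m2.py
```

```text
t 13.1167 pos [ 0.5793 -0.2788  0.2137] F [ 0.3  0.1 -1.2] w -0.002 q6 0.78
units [ 0.876 -7.021 -0.026] z axis [-0.002  0.001 -1.   ]Traceback (most recent call last):
  File "m2.py", line 11, in <module>
    c=max(cs,key=cv2.contourArea)
ValueError: max() iterable argument is empty
```

View pics/c4.png

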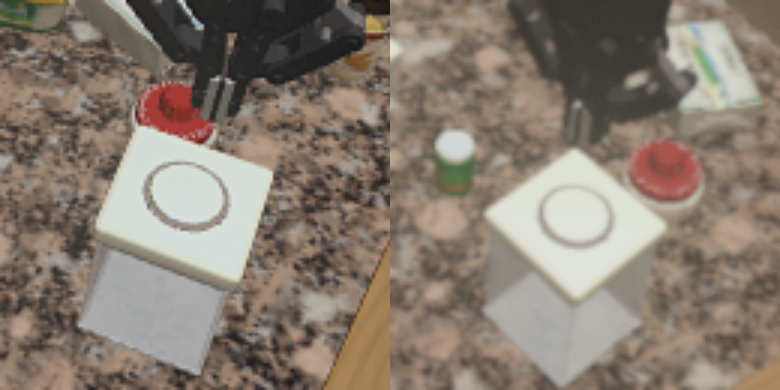

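The middle box's button is flush and its box hasn't moved in the picture. The lid-fit script stopped because the arm hides the tall lid from here. Now the low box.

Emit:
servo_tool(
  commands=[
    [1,0.08,-0.5,0,0],
    [1,0.1,-0.8,0,0],
    [1,0.1,-0.8,0,0],
    [1,0.1,-0.8,0,0],
    [1,0.1,-0.8,0,0],
    [1,0.1,-0.8,0,0],
    [1,0.1,-0.8,0,0],
    [1,0.1,-0.8,0,0],
  ],
)

```text
time_s: 13.88
tool_pos: [0.5411, -0.0343, 0.2136]
tool_rot: [0.99, 0.14, -0.001, -0.0]
force: [0.6, -0.1, -0.3]
width: -0.0
```

Emit:
servo_tool(
  commands=[
    [1,0.09,-0.6,0,0],
    [1,0,-0.32,0,0],
    [1,0,0,0,0],
    [1,0,0,0,0],
    [1,0,0,0,0],
    [1,0,0,0,0],
    [1,0,0,0,0],
    [1,0,0,0,0],
  ],
)

```text
time_s: 14.55
tool_pos: [0.5354, -0.0003, 0.2148]
tool_rot: [0.99, 0.139, -0.0, 0.0]
force: [-0.0, 1.2, -1.2]
width: -0.004
```

```bash
python3 to.py .5352 .0008 .099
```

```text
t 14.55 pos [ 5.354e-01 -3.000e-04  2.148e-01] F [-0.   1.2 -1.2] w -0.004 q6 1.22
units [ 0.003 -0.028  2.894] z axis [-0. -0. -1.]
```

Emit:
servo_tool(
  commands=[
    [1,0,-0.03,0.6,0],
    [1,0,0,0.7,0],
    [1,0,0,0.7,0],
    [1,0,0,0.5,0],
    [1,0,0,0.3,0],
    [1,0,0,0.1,0],
    [1,0,0,0,0],
    [1,0,0,0,0],
  ],
)

```text
time_s: 15.22
tool_pos: [0.5357, 0.0015, 0.1002]
tool_rot: [0.99, 0.14, 0.001, 0.0]
force: [-0.2, -1.1, 0.2]
width: -0.001
```

```bash
python3 to.py .5352 .0008 .079; python3 - <<'E'
from h import *
a=save('scene','scene5.png');b=save('side','side5.png')
cv2.imwrite('pics/c5.png',cv2.cvtColor(np.hstack([cv2.resize(a[190:320,190:320],None,fx=3,fy=3),cv2.resize(b[170:300,190:320],None,fx=3,fy=3)]),cv2.COLOR_RGB2BGR))
E
```

```text
t 15.2167 pos [0.5357 0.0015 0.1002] F [-0.2 -1.1  0.2] w -0.001 q6 1.22
units [-0.019  0.013  0.531] z axis [ 0.002 -0.    -1.   ]
```

View pics/c5.png

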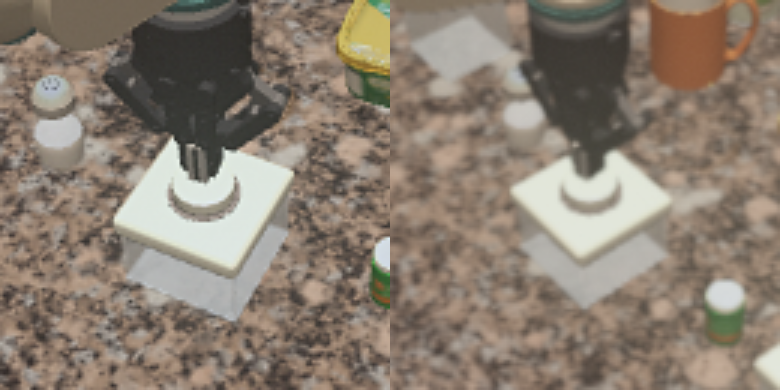

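The fingers are over the low box's button and clear of the shaker, mug and tin. Pressing.

Emit:
servo_tool(
  commands=[
    [1,0,0,0.1,0],
    [1,0,0,0.1,0],
    [1,0,0,0.04,0],
    [1,0,0,0.04,0],
    [1,0,0,0.04,0],
    [1,0,0,0.04,0],
    [1,0,0,0,0],
    [1,0,0,0,0],
  ],
)

```text
time_s: 15.98
tool_pos: [0.535, 0.0017, 0.0842]
tool_rot: [0.99, 0.14, 0.0, 0.0]
force: [0.1, -0.0, 0.7]
width: 0.002
```

Emit:
servo_tool(
  commands=[
    [1,0,0,0.04,0],
    [1,0,0,0.04,0],
    [1,0,0,0.03,0],
    [1,0,0,0.03,0],
    [1,0,0,0,0],
    [1,0,0,0,0],
    [1,0,0,0,0],
    [1,0,0,0,0],
  ],
)

```text
time_s: 16.65
tool_pos: [0.5351, 0.0017, 0.0791]
tool_rot: [0.99, 0.14, 0.0, 0.0]
force: [-1.0, -0.3, 3.9]
width: 0.004
```

Emit:
servo_tool(
  commands=[
    [1,0,0,0.02,0],
    [1,0,0,0.02,0],
    [1,0,0,0,0],
    [1,0,0,0,0],
    [1,0,0,0,0],
    [1,0,0,0,0],
    [1,0,0,0,0],
    [1,0,0,0,0],
  ],
)

```text
time_s: 17.32
tool_pos: [0.5352, 0.0017, 0.079]
tool_rot: [0.99, 0.14, 0.0, 0.0]
force: [-7.6, 0.8, 13.6]
width: 0.002
```

Bottomed out at z=0.079. Retracting.

Emit:
servo_tool(
  commands=[
    [1,0,0,-0.1,0],
    [1,0,0,-0.3,0],
    [1,0,0,-0.6,0],
    [1,0,0,-0.8,0],
    [1,0,0,-0.8,0],
    [1,0,0,-0.8,0],
    [1,0,0,-0.8,0],
    [1,0,0,-0.4,0],
  ],
)

```text
time_s: 17.98
tool_pos: [0.5358, 0.0017, 0.2663]
tool_rot: [0.99, 0.14, 0.003, 0.001]
force: [0.3, 0.1, 0.6]
width: -0.003
```

Emit:
servo_tool(
  commands=[
    [1,0,0,0,0],
    [1,0,0,0,0],
    [1,0,0,0,0],
    [1,0,0,0,0],
    [1,0,0,0,0],
    [1,0,0,0,0],
    [1,0,0,0,0],
    [1,0,0,0,0],
  ],
)

```text
time_s: 18.65
tool_pos: [0.5349, 0.0017, 0.261]
tool_rot: [0.99, 0.14, -0.0, -0.0]
force: [0.4, -0.8, -0.4]
width: 0.001
```

```bash
python3 to.py .5352 .0008 .079; python3 - <<'E'
from h import *
a=save('scene','scene6.png');b=save('side','side6.png')
E
sed 's/scene0/scene6/;s/side0/side6/;s/c=max/if not cs: print(n,N[i],"hidden"); continue\n        c=max/' m.py |sed 's/if not cs: print(n,N\[i\],"hidden"); continue/if not cs: continue/'> m2.py; python3 m2.py
```

```text
t 18.65 pos [0.5349 0.0017 0.261 ] F [ 0.4 -0.8 -0.4] w 0.001 q6 1.22
units [3.000e-03 2.400e-02 4.549e+00] z axis [-0.001 -0.    -1.   ]
scene6 tall c mm [554.9 310.5] size [82.2 74.7] ang 7.2 R 636
scene6 mid c mm [ 579.7 -277.8] size [89.4 90.4] ang 7.8 R 643
scene6 low c mm [534.7   1. ] size [96.8 96.4] ang 7.8 R 535
side6 tall c mm [555.1 312.3] size [78.  78.9] ang 7.3 R 637
side6 mid c mm [ 580.9 -279.4] size [86.8 87.2] ang 7.8 R 645
side6 low c mm [5.358e+02 5.000e-01] size [94.5 94.8] ang 7.9 R 536
```

View pics/scene6.png

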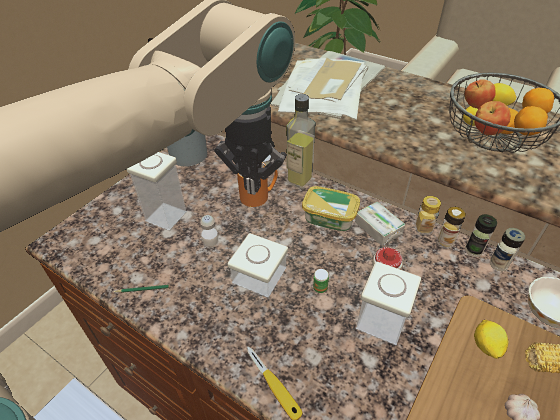

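View pics/side6.png

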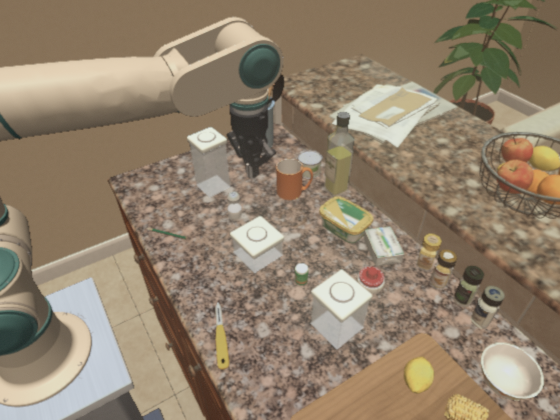

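All three buttons are flush: tall at (151,161), low at (258,254) and middle at (392,285) in the scene view. Everything is in place and the arm is clear, so I'm handing in.

```bash
python3 -c "
from workcell import env
print(env.hand_in())"
```

```text
the job is handed in; nothing more can be done
None
```

I pressed all three lid buttons fully down with the closed fingertips, in the order asked: tallest, middle-height, lowest. The job was handed in with the robot's clock at about 18.7 s.

- **Buttons:** each one stopped at its sealed height, with the fingertips at z = 0.184, 0.129 and 0.079 m. The upward force rose to about 9, 10 and 14 N at the stop. After each press, the pictures from both fixed cameras showed the button flush with the lid.
- **Boxes and bystanders:** the lid centres measured before and after agree within about 0.5 mm. The one exception is the tall box in the last scene picture. It read about 3 mm off because the arm partly hid the lid, while the side view showed it unmoved. The shaker, tin, mug and timer looked unmoved by eye; I did not measure them.
- **Checks that failed:** one lid-fit script stopped partway because the arm hid the tall lid. I repeated it at the end with the arm raised.
- **At hand-in:** the tool was clear of everything, at z = 0.26 m above the low box, with the measured force near zero.

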